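# Cock the spring impact tester

## Robot

A 6-joint arm with a two-finger parallel gripper is mounted at the origin on a cart in front of the work surface, level with it; the furniture and walls round the work are solid. World frame = base frame: x ahead of the robot, y to its left, z up, the work surface at z = 0. Lengths are in m, angles in rad, forces in N, time in s.
With the tool pointing down it reaches from about 0.3 to 0.775 m from the base axis. Payload 14.6 kg.
Tool frame: the origin (TCP) lies at the very end of the fingers, on their centre line; the grasp point (between the pads) lies 19 mm behind it (ctrl.grasp_offset is the distance from the TCP to the grasp point, in m); z points along the fingers, y is the line along which they close (so a half turn about z gives the same grasp; the last joint's range is limited). The gripper opens to 94 mm and grips with 3 to 60 N. Pads are 16 mm wide; open, the fingers measure 119 mm over their backs; the gripper's body (75 mm by 177 mm) begins 78 mm behind the grasp point.
Start: joints at [-1.296, 0.3, 1.521, -0, 1.321, -0.067], TCP at [0.184, -0.518, 0.166] pointing down, gripper open.
Joint ranges: [-3.03, 3.03], [-0.79, 2.21], [0.23, 2.52], [-1.04, 4.18], [0, 3.07], [-2.55, 2.55]. Speed limits (rad/s): [2.22, 2.22, 2.57, 3.14, 3.14, 3.14].

## Interface

Orientations are given as [roll, pitch, yaw] about the fixed x, y, z axes, in that order (R = Rz(yaw) Ry(pitch) Rx(roll)).
In Python, from station import ctrl gives the robot as it stands.
- The arm moves only by the tool step_arm, never from a script. Its argument "plan" is a list that holds one entry, the list of rows, each a list of 6 numbers: the shift along the tool's x, y, z in units of 30 mm (1.0 is 30 mm), then the turn, a rotation vector about the tool's x, y, z in units of 6 degrees (1.0 is 6 degrees). In form: [[[dx, dy, dz, wx, wy, wz], ...]]. A call has 1 to 8 rows; each row is the pose to reach, as a shift and turn from the pose commanded when the call began, along the tool's axes at that moment; what a row does not reach only later rows make up. A row lasts 1/12 s, in which the tool goes at most 41.7 mm and 7.16 degrees, less where a joint would pass 70% of its speed; a pose out of reach is approached as far as the arm can. A call with a gripper value outside its range is refused whole. "grip" is the opening, from 0 (shut) to 1 (fully open), set as the call begins (left out, the last holds). The fingers move at their own pace and stop on an object; "squeeze" is the grip in N (left out, the last holds). Time passes only in rows, so rows that repeat a pose let the fingers close. It gives the time, the measured TCP pose, the force, the opening and the grip force at its end, in the units of the state.
- ctrl.get_obs(): the state, without advancing time (a new reading comes with each control period).
- ctrl.camera(name): name is "side" or "top"; returns the picture (480x640x3 uint8, red, green, blue); there is no depth.
- ctrl.camera_model(name): a dict with "intrinsics" (3x3 intrinsics, pixels), "k1" (the pictures are not rectified: a ray, as slopes to the right and down, at radius r is drawn at 1 + k1 r^2 times it, then the intrinsics apply), "R" (3x3) and "t" (3): a world point X has camera coordinates R X + t. Camera axes: x right, y down, z forward; pixel columns grow to the right and rows downward; lengths in m; the calibration is good to about 2 mm. A picture is of the moment at which its call begins. camera_model takes no time and is no camera call.
- ctrl.hand_in(): hands the job in; it is judged then, once.
Trained networks look in the newest picture that a camera, given by its name, has taken for a name from the list of things; names that differ only in an ending like _2 or _b are one class to them, and where a whole thing is asked for, a point or a joint stands for the part that bears it (a point fixed in the world has none). Each returns a list of dicts, best first, with "confidence" (0 to 1); they miss things now and then, are a little off and sometimes report something else, mostly with a low value. They report only what shows in the picture. A call takes as long as a camera call.
- ctrl.masks_of(query, camera): "pixels" (480x640 bool, what is visible of it) and "at" ([column, row] in pixels, amid what is visible of it).
- ctrl.place_of(query, camera): "at" ([column, row] in pixels: a listed point, or the origin of a listed thing).
The state is a dict: "time_s": time; "qpos": joint angles; "joint_vel": joint speeds; "tau": joint torques, N m; "ee_pos": TCP position; "eef_rot": TCP orientation; "force": force on the tool from outside, world axes, zero at the start; "moment": the same for the moment, N m; "grip_width": finger opening in m; "grip_force": force on a finger pad.
Only numpy, scipy, OpenCV 4.12 (cv2) and the standard library are available. Lean on these libraries where they do the work, as an engineer would, in place of code of your own. Each camera call takes 0.05 s, during which the arm holds its last target. There are 200 camera calls.

## Task

Get the blue spring impact tester ready for its next blow: draw its sprung hammer arm back by the black knob until its steel nose pin is past the red trip catch, press the arm down, ease it forward until the pin is hooked under the lip of the catch and the catch has taken the pull, then let go so that the arm stays cocked. The catch is a hair trigger: ease the arm on gently and never let it snap or fly forward. Leave the jar, the small red box and the marker where they are.

Things in the scene. Friction and masses are not known exactly. Their poses are not given: they have to be found in the camera images.
- tester: Blue base plate 250 x 250 x 12 mm, fixed; origin at the centre of its underside. A steel arm swings over it about an upright pivot; released it rests on a stop, pointing 0.960 rad anticlockwise of the plate's x axis. Beside the resting arm, on the side away from the draw, a brass nozzle is clamped on an anvil (top 50 mm above the bench). Nothing but the knob stands higher than 64 mm.
- pivot (a point): Point on the upright pivot axis, 48 mm above the bench, at x = 0, y = -90 mm on the plate. About this axis runs a curved steel rail, radius 183 mm, top 40 mm above the bench, with the red catch at its far (drawn) end. Rail and catch are bolted on at a setting that differs each time and is not reported: with the pin hooked, hammer_swing lies between 0.73 and 1.21 rad; find it by sight or touch.
- knob (a point): Centre of the top of the arm's black knob, an upright round grip 16 mm in diameter, 40 mm tall, 125 mm from the pivot. Arm raised: its top is 99 mm and its foot 59 mm above the bench; the arm below it is 14 mm wide.
- hammer_swing (a joint): Draw angle of the arm about the upright pivot, anticlockwise from above: 0 = at rest on its stop, 1.45 rad = hard end of travel. A spring pulls it back: at the knob about 4 N at rest, 10 N at the end. Nearly frictionless: let go, it flies back. Eased forward pressed down, the arm stops when the pin meets the catch, and its pull on the hand fades to nothing.
- hammer (a joint): Press-down angle of the arm about a level hinge at the pivot: 0 = raised (held there by a lift spring, about 2 to 4 N at the knob), 0.13 rad = fully down, which lowers the knob 16 mm and the pin 24 mm. Hooked under the lip it stands near 0.095 rad (knob 12 mm down).
- trip_catch (a joint): Tilt of the red hook-shaped catch, 10 mm wide, top 40 mm above the bench: 0 = upright (very light spring), + = tipped away from the pivot; past about 0.3 it lets go. Once hooked, about 1 N outward or 5 N lift at the knob trips it. Its upright face stops the pin; its lip (underside 35 mm above the bench) reaches 7 mm back over the pin, so draw 0.08 rad past the hooked angle, then press.
- latch_nose: Bare steel nose pin, 8 mm in diameter, lying along the arm's end, 155 to 187 mm from the pivot. Origin on the pivot axis 48 mm above the bench, which is also the pin's height with the arm raised; x axis along the arm. Raised, it clears rail and catch by 4 mm. Beyond the catch nothing lies under it. It and the catch bear no more than 20 N (hooked, the pull is about 6 N).
- jar_paste: Grey jar with a black lid, 60 mm in diameter, 85 mm tall, standing loose beside the tester; origin at the centre of its foot.
- box_flints: Small red cardboard box, 46 x 60 x 30 mm, loose beside the tester; origin at the centre of its underside.
- marker: White and green marker pen, 135 mm long, 17 mm thick, lying loose on the bench; origin at its middle, underside, y along it.

How it is judged:
On the way:
1. the arm is drawn back (value of joint hammer_swing above 0.8 rad), for 0.1 s.
At the end, for the whole second after the job is handed in: The arm stands cocked by itself: drawn back between 0.70 and 1.25 rad, held down (more than 0.07 rad) under the lip of the catch, the catch upright (less than 0.12 rad), the arm at rest (value of joint hammer_swing between 0.7 and 1.25 rad and value of joint hammer above 0.07 rad and value of joint trip_catch below 0.12 rad and velocity of joint hammer_swing between -0.1 and 0.1 rad/s); the robot touches nothing.
It fails at once if the arm snaps or flies forward (faster than 1.5 rad/s) (velocity of joint hammer_swing below -1.5 rad/s).
It fails at once if the nose pin is forced against something with more than 20 N (contact force between latch_nose and anything else above 20 N).
It fails at once if the jar is moved more than 3 cm (distance of jar_paste from where it was at the start of the episode above 0.03 m).
It fails at once if the small red box is moved more than 3 cm (distance of box_flints from where it was at the start of the episode above 0.03 m).
It fails at once if the marker is moved more than 3 cm (distance of marker from where it was at the start of the episode above 0.03 m).
It also fails if it takes over 64 s, if anything falls off the work surface, if the arm or the gripper's body presses on something with over 40 N, if the wrist force passes 120 N, or if a joint passes its speed limit or range.

## Working session

There is one attempt and no reset: what is moved stays moved. The work goes in short steps, Python scripts to look and compute and a tool call to move; the robot and the scene stay as the last step left them, time stands still between calls to the robot, and variables do not carry over. Pictures are saved under pics/ and viewed, at most 10 in all, crops included, and the job is handed in when it is done.

Besides the shell and the picture viewer there is one more tool, called after "Request:" as a command line: name --argument value ..., lists and objects as JSON in quotes. step_arm: Moves the arm, as the interface text tells. Its arguments: {"type":"object","properties":{"plan":{"type":"array","items":{"type":"array","items":{"type":"array","items":{"type":"number"}}}},"grip":{"type":"number"},"squeeze":{"type":"number"}},"required":["plan"]}

```bash
mkdir -p pics; cat > h.py <<'E'
import numpy as np, cv2
from station import ctrl
def ray(cam,px):
    m=ctrl.camera_model(cam);K=np.array(m["intrinsics"]);d=(np.linalg.inv(K)@[px[0],px[1],1])[:2]
    u=d.copy()
    for _ in range(20): u=d/(1+m["k1"]*(u@u))
    R=np.array(m["R"]);t=np.array(m["t"]);return -R.T@t,R.T@np.r_[u,1]
def atz(cam,px,z):
    c,d=ray(cam,px);return c+d*(z-c[2])/d[2]
def proj(cam,X):
    m=ctrl.camera_model(cam);X=np.array(m["R"])@np.array(X)+np.array(m["t"]);s=X[:2]/X[2];s=s*(1+m["k1"]*(s@s))
    return (np.array(m["intrinsics"])@np.r_[s,1])[:2]
def tri(p1,p2,a="top",b="side"):
    c1,d1=ray(a,p1);c2,d2=ray(b,p2);d1/=np.linalg.norm(d1);d2/=np.linalg.norm(d2)
    s=np.linalg.lstsq(np.c_[d1,-d2],c2-c1,rcond=None)[0];A=c1+s[0]*d1;B=c2+s[1]*d2;return (A+B)/2,np.linalg.norm(A-B)
def shot(cam,n): 
    im=ctrl.camera(cam);cv2.imwrite(f"pics/{n}.png",im[:,:,::-1]);return im
E
python3 - <<'E'
from h import *
np.set_printoptions(precision=4,suppress=True)
for c in("top","side"):
    shot(c,c+"0")
    for q in("tester","pivot","knob","trip_catch","latch_nose","jar_paste","box_flints","marker"):
        r=ctrl.place_of(q,c)[:2] 
        print(c,q,[(np.round(x["at"],1),round(x["confidence"],2)) for x in r])
        z=dict(pivot=.048,knob=.099,latch_nose=.048,trip_catch=.04).get(q,0)
        if r: print("   ",atz(c,r[0]["at"],z))
o=ctrl.get_obs();print(o)
E
```

```text
top tester []
top pivot [(array([366. , 216.6]), 0.75)]
    [ 0.596  -0.0559  0.048 ]
top knob [(array([312.1, 176.5]), 0.84)]
    [0.6668 0.0486 0.099 ]Traceback (most recent call last):
  File "<stdin>", line 6, in <module>
ValueError: it knows: box_flints, jar_paste, knob, latch_nose, marker, pivot, tester
```

View pics/top0.png

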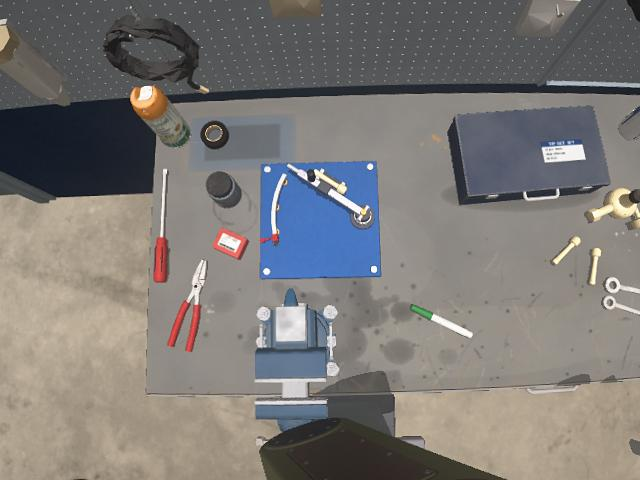

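```bash
python3 - <<'E'
from h import *
np.set_printoptions(precision=4,suppress=True)
for c in("side","top"):
    im=shot(c,c+"0")
    for q in("pivot","knob","latch_nose","jar_paste","box_flints","marker","tester"):
        r=ctrl.place_of(q,c)[:2] 
        z=dict(pivot=.048,knob=.099,latch_nose=.048).get(q,0)
        print(c,q,[(np.round(x["at"],1),round(x["confidence"],2),atz(c,x["at"],z)) for x in r])
    if c=="top":
        cv2.imwrite("pics/topc.png",cv2.resize(im[140:300,190:400],None,fx=3.7,fy=3.7,interpolation=cv2.INTER_CUBIC)[:,:,::-1])
o=ctrl.get_obs();print(o)
E
```

```text
side pivot [(array([292.7, 235.3]), 0.93, array([ 0.5996, -0.0582,  0.048 ]))]
side knob [(array([250.6, 245.1]), 0.96, array([0.6779, 0.0427, 0.099 ]))]
side latch_nose []
side jar_paste [(array([247.5, 344.6]), 0.91, array([0.665 , 0.2299, 0.    ]))]
side box_flints [(array([307.2, 343.7]), 0.78, array([ 0.5478,  0.2212, -0.    ]))]
side marker [(array([383.8, 217. ]), 0.49, array([ 0.3827, -0.2032, -0.    ]))]
side tester [(array([287.5, 279.5]), 0.88, array([ 0.6041,  0.039 , -0.    ]))]
top pivot [(array([363.8, 214.1]), 0.78, array([ 0.6013, -0.0517,  0.048 ]))]
top knob [(array([310.7, 172.8]), 0.88, array([0.6744, 0.0512, 0.099 ])), (array([226.4, 196.2]), 0.73, array([0.6326, 0.2159, 0.099 ]))]
top latch_nose []
top jar_paste [(array([229.3, 196.1]), 0.73, array([0.6614, 0.2344, 0.    ]))]
top box_flints [(array([233.8, 246.6]), 0.59, array([0.5501, 0.2227, 0.    ]))]
top marker [(array([440.6, 319.4]), 0.75, array([ 0.3874, -0.2043,  0.    ]))]
top tester [(array([319.9, 220.5]), 0.61, array([0.6014, 0.0389, 0.    ]))]
{'time_s': 1.0, 'qpos': array([-1.2956,  0.2999,  1.521 ,  0.    ,  1.3207, -0.0666]), 'joint_vel': array([ 0.0012,  0.0004,  0.0005,  0.0006, -0.0006,  0.0003]), 'tau': array([ -0.0012, -53.1676, -35.2918,   0.0708,   0.0213,   0.    ]), 'ee_pos': array([ 0.1844, -0.5182,  0.1655]), 'eef_rot': array([-3.1415, -0.    ,  0.3418]), 'force': array([0.0873, 0.759 , 0.3162]), 'moment': array([-0.0238,  0.0366,  0.0586]), 'grip_force': 0.0, 'grip_width': 0.09409805894547958}
```

View pics/side0.png

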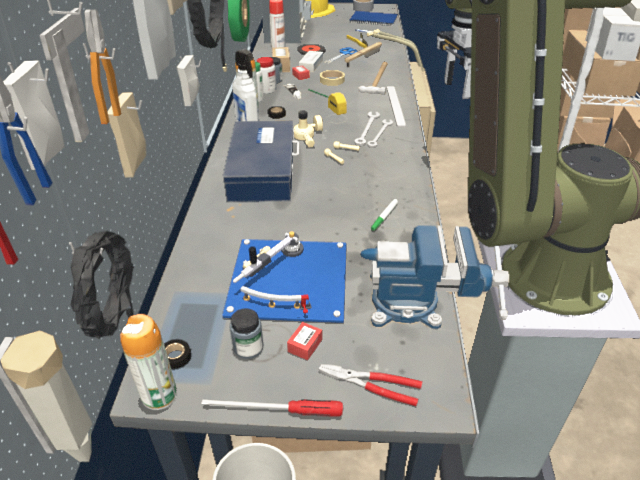

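View pics/topc.png

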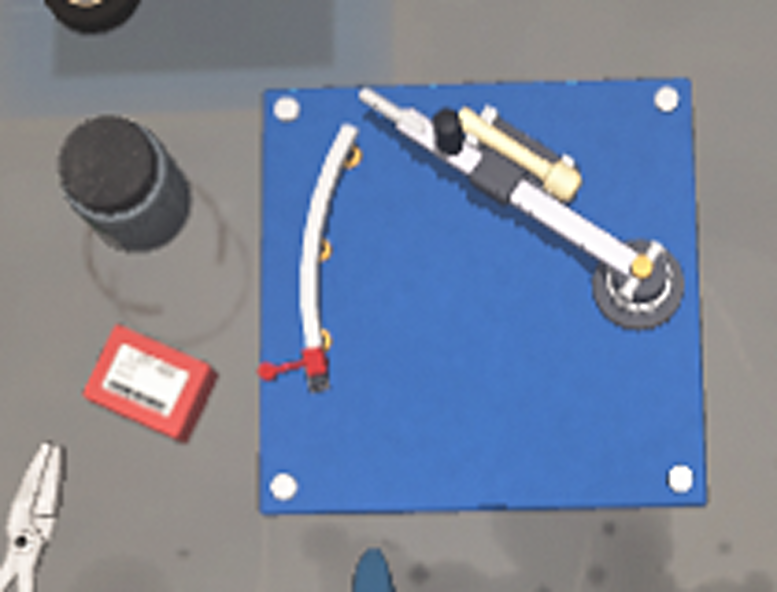

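```bash
python3 - <<'E'
from h import *
np.set_printoptions(precision=4,suppress=True)
im=cv2.imread("pics/top0.png")[:,:,::-1].astype(int); s=cv2.imread("pics/side0.png")[:,:,::-1].astype(int)
f=lambda p:(np.array(p)+.5)/3.7-.5+[190,140]
C=[atz("top",f(p),.012)[:2] for p in((262,90),(692,78),(707,505),(260,513))]
print("corners",C,"centre",np.mean(C,0))
x=(C[0]+C[1]-C[2]-C[3]);y=(C[0]+C[3]-C[1]-C[2]);print("yaw",np.arctan2(x[1],x[0]),np.arctan2(-y[0],y[1]),"size",np.linalg.norm(x)/2,np.linalg.norm(y)/2)
# side plate corners via HSV
h=cv2.cvtColor(s.astype(np.uint8),cv2.COLOR_RGB2HSV);m=((h[...,0]>105)&(h[...,0]<116)&(h[...,1]>190)&(h[...,2]>100)).astype(np.uint8)
n,l,st,_=cv2.connectedComponentsWithStats(m);lab=l[300,320];pts=np.argwhere(l==lab)[:,::-1].astype(np.float32)
q=cv2.approxPolyDP(cv2.convexHull(pts),6,True)[:,0];print("side corners",[(p,atz("side",p,.012)[:2]) for p in q])
P,e=tri((363.8,214.1),(292.7,235.3));print("pivot tri",P,e)
P,e=tri((310.7,172.8),(250.6,245.1));print("knob tri",P,e)
# red catch pixels
for c,a,b in(("top",im,(262,230,282,248)),("side",s,(298,290,314,316))):
    r=a[b[1]:b[3],b[0]:b[2]];k=np.argwhere((r[...,0]>120)&(r[...,1]<70)&(r[...,2]<70))[:,::-1]+b[:2]
    print(c,k.min(0),k.max(0)); print([(int(v),k[k[:,1]==v][:,0].min(),k[k[:,1]==v][:,0].max()) for v in np.unique(k[:,1])])
for px in ((316,360),(305,362),(328,362),(305,350),(328,350),(328,374),(305,374)): print(px,atz("top",f(px),.04))
print("vise", tri((290,292),(368,254)), tri((318,340),(432,235)))
E
```

```text
corners [array([0.7278, 0.1647]), array([ 0.7271, -0.0861]), array([ 0.4787, -0.0838]), array([0.4804, 0.1645])] centre [0.6035 0.0399]
yaw -0.004194538468754599 -0.00484882113655755 size 0.24789766439727884 0.24954977876071868
side corners [(array([639., 479.], dtype=float32), array([-0.0096,  0.5008])), (array([  0., 479.], dtype=float32), array([1.0285, 0.5552])), (array([0., 0.], dtype=float32), array([ 2.5415, -2.25  ])), (array([639.,   0.], dtype=float32), array([-1.1756, -2.3555]))]
pivot tri [ 0.5993 -0.0513  0.0537] 0.0011296098060419296
knob tri [0.6744 0.0508 0.1051] 0.00388495505669081
top [262 234] [277 241]
[(234, np.int64(276), np.int64(276)), (235, np.int64(272), np.int64(276)), (236, np.int64(277), np.int64(277)), (237, np.int64(277), np.int64(277)), (238, np.int64(270), np.int64(277)), (239, np.int64(262), np.int64(277)), (240, np.int64(262), np.int64(277)), (241, np.int64(262), np.int64(274))]
side [302 296] [307 312]
[(296, np.int64(302), np.int64(307)), (297, np.int64(302), np.int64(307)), (298, np.int64(302), np.int64(307)), (299, np.int64(302), np.int64(305)),
[... 159 characters left out ...]
nt64(302), np.int64(305)), (305, np.int64(302), np.int64(305)), (306, np.int64(302), np.int64(305)), (307, np.int64(304), np.int64(305)), (308, np.int64(304), np.int64(305)), (309, np.int64(304), np.int64(306)), (310, np.int64(304), np.int64(306)), (311, np.int64(304), np.int64(306)), (312, np.int64(304), np.int64(305))]
(316, 360) [0.5608 0.129  0.04  ]
(305, 362) [0.5599 0.1351 0.04  ]
(328, 362) [0.5595 0.1224 0.04  ]
(305, 350) [0.5666 0.1351 0.04  ]
(328, 350) [0.5662 0.1224 0.04  ]
(328, 374) [0.5529 0.1224 0.04  ]
(305, 374) [0.5532 0.1351 0.04  ]
vise (array([0.4382, 0.0909, 0.1261]), np.float64(0.009602534811300339)) (array([0.3312, 0.0453, 0.1446]), np.float64(0.05391669265337598))
```

```bash
cat >> h.py <<'E'
from scipy.spatial.transform import Rotation as Ro
np.set_printoptions(precision=4,suppress=True)
PV=np.array([.6031,-.0501,.048]);A0=.9555
def armR(s,p): return Ro.from_euler("z",A0+s)*Ro.from_euler("y",p)
def pose(s,p,r=.125,h=.024):   # TCP pose riding on the arm; h = TCP height above the hinge
    R=armR(s,p);return PV+R.apply([r,0,h]),R*Ro.from_euler("x",np.pi)
def rel(T,base=None):
    if base is None:
        o=ctrl.get_obs();base=(o["ee_pos"],Ro.from_euler("xyz",o["eef_rot"]))
    d=base[1].inv().apply(T[0]-base[0])/.03;w=(base[1].inv()*T[1]).as_rotvec()/np.radians(6);return np.r_[d,w]
def where():
    o=ctrl.get_obs();f=Ro.from_euler("z",-(Ro.from_euler("xyz",o["eef_rot"]).as_matrix()[:,0]@[1,0,0]*0)).apply(o["force"])
    yaw=o["eef_rot"][2];q=o["ee_pos"]-PV;a=np.arctan2(q[1],q[0]);c,s=np.cos(a),np.sin(a)
    print("t",o["time_s"],"swing",a-A0,"r",np.hypot(q[0],q[1]),"h",q[2],"F rad/tan/z",f[0]*c+f[1]*s,-f[0]*s+f[1]*c,f[2],"w",o["grip_width"],o["grip_force"])
E
python3 - <<'E'
from h import *
print(rel((np.array([.6752,.052,.2]),pose(0,0)[1])))
E
```

```text
[ 21.7851 -12.4219  -1.1478  -0.0004  -0.0006  -5.8604]
```

Request:
step_arm --plan '[[[9,-5,-1.15,0,0,0],[9,-5,-1.15,0,0,0],[9,-5,-1.15,0,0,0],[9,-5,-1.15,0,0,0],[9,-5,-1.15,0,0,0],[9,-5,-1.15,0,0,0],[9,-5,-1.15,0,0,0],[9,-5,-1.15,0,0,0]]]' --grip 1

```text
time_s: 1.67
ee_pos: [0.3907, -0.2834, 0.2009]
eef_rot: [3.141, -0.001, 0.344]
force: [-0.5, -0.5, 0.4]
grip_width: 0.0941
grip_force: 0.0
```

Request:
step_arm --plan '[[[9,-5,0,0,0,0],[9,-5,0,0,0,0],[9,-5,0,0,0,0],[9,-5,0,0,0,0],[9,-5,0,0,0,0],[9,-5,0,0,0,0],[9,-5,0,0,0,0],[9,-5,0,0,0,0]]]'

```text
time_s: 2.33
ee_pos: [0.5945, -0.0507, 0.1996]
eef_rot: [-3.141, -0.0, 0.345]
force: [-0.1, -0.2, -0.3]
grip_width: 0.0941
grip_force: 0.0
```

```bash
python3 - <<'E'
from h import *
where();print(ctrl.get_obs()["ee_pos"],rel((np.array([.6752,.052,.2]),pose(0,0)[1])))
E
```

```text
t 2.3333 swing -4.029205188337593 r 0.008581419660749545 h 0.15155617438308622 F rad/tan/z 0.07741534098893561 0.21191606191208748 -0.27753837383037966 w 0.09411970674840942 0.0
[ 0.5945 -0.0507  0.1996] [ 3.6869 -2.3132 -0.013  -0.0052 -0.0027 -5.8336]
```

Request:
step_arm --plan '[[[3.7,-2.3,0,0,0,-5.85],[3.7,-2.3,0,0,0,-5.85],[3.7,-2.3,0,0,0,-5.85],[3.7,-2.3,0,0,0,-5.85],[3.7,-2.3,0,0,0,-5.85],[3.7,-2.3,0,0,0,-5.85],[3.7,-2.3,0,0,0,-5.85],[3.7,-2.3,0,0,0,-5.85]]]'

```text
time_s: 3.0
ee_pos: [0.6739, 0.0472, 0.2003]
eef_rot: [3.141, -0.0, 0.95]
force: [1.1, 0.4, -0.6]
grip_width: 0.094
grip_force: 0.0
```

```bash
python3 - <<'E'
from h import *
where();print(rel(pose(0,0)))
E
```

```text
t 3.0 swing -0.013590704460233916 r 0.12035376407272366 h 0.15226759388275812 F rad/tan/z 0.9655169596979443 -0.620509834282298 -0.5727831866596131 w 0.09402410930435491 0.0
[ 0.1544 -0.0561  4.2756  0.0015 -0.0013 -0.0538]
```

Request:
step_arm --plan '[[[0.1,-0.05,1.5,0,0,0],[0.1,-0.05,2.5,0,0,0],[0.1,-0.05,2.5,0,0,0],[0.1,-0.05,2.5,0,0,0],[0.1,-0.05,2.5,0,0,0]]]'

```text
time_s: 3.42
ee_pos: [0.6754, 0.0507, 0.1277]
eef_rot: [3.139, -0.002, 0.953]
force: [0.5, 0.1, 0.6]
grip_width: 0.0937
grip_force: 0.0
```

```bash
python3 - <<'E'
from h import *
where();print(rel(pose(0,0)))
for c in("top","side"):
    im=shot(c,c+"1")
    r=ctrl.place_of("knob",c);print(c,[(x["at"],x["confidence"]) for x in r[:2]],proj(c,pose(0,0,.125,.051)[0]))
cv2.imwrite("pics/s1c.png",cv2.resize(im[190:320,200:360],None,fx=4.5,fy=4.5,interpolation=cv2.INTER_CUBIC)[:,:,::-1])
E
```

```text
t 3.4167 swing -0.007082541641633244 r 0.1240445509664476 h 0.07972971977553193 F rad/tan/z 0.3527075382033947 -0.3804431931634615 0.5617436695017711 w 0.09371284045095486 0.0
[ 0.0286 -0.0337  1.8576  0.0224 -0.0168 -0.0257]
top [] [310.3094 172.3825]
side [([251.9, 249.2], 0.59)] [251.2172 247.9642]
```

View pics/s1c.png

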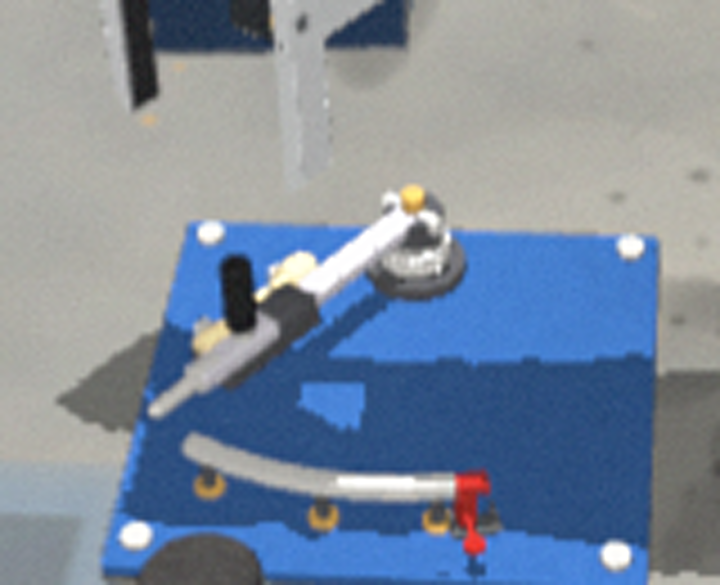

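Request:
step_arm --plan '[[[0.03,-0.03,0.9,0,0,0],[0.03,-0.03,1.8,0,0,0],[0.03,-0.03,1.8,0,0,0],[0.03,-0.03,1.8,0,0,0]]]'

```text
time_s: 3.95
ee_pos: [0.674, 0.0522, 0.0712]
eef_rot: [-3.14, 0.001, 0.954]
force: [-0.9, -0.3, 1.0]
grip_width: 0.094
grip_force: 0.0
```

Request:
step_arm --plan '[[[0,0,0,0,0,0],[0,0,0,0,0,0],[0,0,0,0,0,0],[0,0,0,0,0,0],[0,0,0,0,0,0],[0,0,0,0,0,0],[0,0,0,0,0,0],[0,0,0,0,0,0]]]' --grip 0 --squeeze 20

```text
time_s: 4.62
ee_pos: [0.6743, 0.0522, 0.0711]
eef_rot: [3.142, 0.0, 0.954]
force: [0.6, 0.2, 0.6]
grip_width: 0.0445
grip_force: 0.0
```

```bash
python3 - <<'E'
from h import *
where();print(ctrl.get_obs()["eef_rot"])
for p in((490,475),(490,482),(458,475)):print(atz("side",np.array(p)/4.5+[200,190],.04)-PV)
b=pose(0,0)
print(np.array([rel(pose(s,0),b) for s in (.04,.08,.12,.16,.2,.24,.28,.32)]).round(2).tolist())
E
```

```text
t 4.6167 swing 0.007497053542042997 r 0.12467769197388454 h 0.023099004816607246 F rad/tan/z 0.5634452336961372 -0.3794888900695855 0.6168784947582576 w 0.044483876123684506 0.0
[3.1416 0.     0.9544]
[-0.053   0.1774 -0.008 ]
[-0.0533  0.1819 -0.008 ]
[-0.0385  0.1781 -0.008 ]
[[-0.0, -0.17, -0.0, 0.0, 0.0, -0.38], [-0.01, -0.33, -0.0, 0.0, 0.0, -0.76], [-0.03, -0.5, -0.0, 0.0, 0.0, -1.15], [-0.05, -0.66, -0.0, 0.0, 0.0, -1.53], [-0.08, -0.83, -0.0, 0.0, 0.0, -1.91], [-0.12, -0.99, -0.0, 0.0, 0.0, -2.29], [-0.16, -1.15, -0.0, 0.0, 0.0, -2.67], [-0.21, -1.31, -0.0, 0.0, 0.0, -3.06]]
```

Request:
step_arm --plan '[[[0,0,0,0,0,0],[0,0,0,0,0,0],[0,0,0,0,0,0],[0,0,0,0,0,0],[0,0,0,0,0,0],[0,0,0,0,0,0],[0,0,0,0,0,0],[0,0,0,0,0,0]]]'

```text
time_s: 5.28
ee_pos: [0.6743, 0.0523, 0.071]
eef_rot: [-3.142, -0.0, 0.954]
force: [-0.2, -0.4, -0.1]
grip_width: 0.0007
grip_force: 0.0
```

```bash
python3 - <<'E'
from h import *
where()
E
```

```text
t 5.2833 swing 0.007515443723615789 r 0.12469218713963406 h 0.02303899074529324 F rad/tan/z -0.4416178102299525 -0.06502014487717633 -0.06800934515761364 w 0.0007360664356756736 0.0
```

```bash
python3 - <<'E'
from h import *
a=shot("side","side2")[200:290,210:330];b=shot("top","top2")[130:240,260:400]
a=cv2.resize(a,(800,600)) if 0 else cv2.resize(a,None,fx=4,fy=4,interpolation=cv2.INTER_CUBIC)
b=cv2.resize(b,None,fx=2.2,fy=2.2,interpolation=cv2.INTER_CUBIC)
H=max(a.shape[0],b.shape[0]);pad=lambda x:np.pad(x,((0,H-x.shape[0]),(0,0),(0,0)))
cv2.imwrite("pics/c2.png",np.hstack([pad(a),pad(b)])[:,:,::-1])
o=ctrl.get_obs()
for c in("side","top"):print(c,proj(c,o["ee_pos"]),proj(c,o["ee_pos"]+[0,0,.019]))
E
```

```text
side [252.7021 258.1595] [251.9849 251.3279]
top [311.0521 177.3495] [310.4631 174.3189]
```

View pics/c2.png

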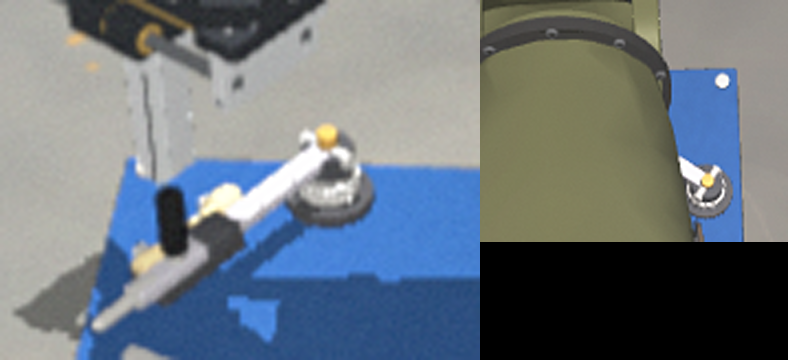

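```bash
python3 - <<'E'
from h import *
T=np.array([.6754,.0507,.1277]);y=np.array([np.sin(.953),-np.cos(.953),0]);x=np.array([np.cos(.953),np.sin(.953),0])
for sg in(-1,1):
  for k in(.047,.0595):
    for xx in (-.008,.008): print(sg,k,xx,(proj("side",T+sg*k*y+xx*x)-[200,190])*4.5)
print("cam",[(c,ray(c,(320,240))) for c in("side","top")])
o=ctrl.get_obs();T=o["ee_pos"]
for d in([0,0,0],[0,0,.02],[0,0,.04],[0,-.02,0],[0,-.04,0],[0,-.06,0],[0,-.08,0]):print(d,(proj("side",T+d)-[210,200])*4)
print(ctrl.get_obs()["qpos"],ctrl.grasp_offset)
for c in("side","top"):
  print(c,[(q,x["at"],x["confidence"]) for q in("pivot","knob","tester") for x in ctrl.place_of(q,c)[:2]])
E
```

```text
-1 0.047 -0.008 [313.0019 242.442 ]
-1 0.047 0.008 [288.9224 260.312 ]
-1 0.0595 -0.008 [333.6077 253.3636]
-1 0.0595 0.008 [309.5638 271.4249]
1 0.047 -0.008 [165.2193 164.044 ]
1 0.047 0.008 [140.9693 180.5687]
1 0.0595 -0.008 [146.4859 154.0973]
1 0.0595 0.008 [122.2251 170.4548]
cam [('side', (array([0.4825, 0.9452, 0.851 ]), array([ 0.0421, -0.7758, -0.6297]))), ('top', (array([0.3864, 0.0033, 0.9449]), array([ 0.18  ,  0.0377, -0.9831])))]
[0, 0, 0] [170.8084 232.6378]
[0, 0, 0.02] [167.7871 203.8577]
[0, 0, 0.04] [164.7104 174.4522]
[0, -0.02, 0] [176.133  208.3394]
[0, -0.04, 0] [181.3308 184.6489]
[0, -0.06, 0] [186.406  161.5457]
[0, -0.08, 0] [191.3623 139.0098]
[0.0232 0.6628 1.2145 0.     1.2643 0.6396] 0.0188
side [('pivot', [249.0, 346.1], 0.74), ('pivot', [292.0, 237.1], 0.7), ('knob', [249.4, 246.9], 0.59), ('tester', [287.4, 277.4], 0.98)]
top [('pivot', [363.9, 214.9], 0.71)]
```

Request:
step_arm --plan '[[[0,0,0,0,0,0],[0,0,0,0,0,0],[0,0,0,0,0,0],[0,0,0,0,0,0],[0,0,0,0,0,0],[0,0,0,0,0,0],[0,0,0,0,0,0],[0,0,0,0,0,0]]]' --grip 0.6

```text
time_s: 6.35
ee_pos: [0.6743, 0.0522, 0.0711]
eef_rot: [3.142, -0.0, 0.954]
force: [-0.2, -0.1, 1.1]
grip_width: 0.0504
grip_force: 0.0
```

Request:
step_arm --plan '[[[0,0,0.1,0,0,0],[0,0,0.2,0,0,0],[0,0,0.3,0,0,0],[0,0,0.4,0,0,0],[0,0,0.4,0,0,0],[0,0,0.4,0,0,0]]]'

```text
time_s: 6.85
ee_pos: [0.6742, 0.0522, 0.0587]
eef_rot: [-3.141, 0.0, 0.954]
force: [-0.0, -0.1, -0.3]
grip_width: 0.0563
grip_force: 0.0
```

```bash
python3 - <<'E'
from h import *
where();o=ctrl.get_obs();print(o["ee_pos"])
im=shot("side","side3")[200:290,210:330]
cv2.imwrite("pics/c3.png",cv2.resize(im,None,fx=6,fy=6,interpolation=cv2.INTER_CUBIC)[:,:,::-1])
R=Ro.from_euler("xyz",o["eef_rot"])
for dz in(0,.0375):
  for sg in(-1,1): print(dz,sg,(proj("side",o["ee_pos"]+[0,0,dz]+R.apply([0,sg*o["grip_width"]/2,0]))-[210,200])*6)
E
```

```text
t 6.85 swing 0.008216013503286601 r 0.12461557569445855 h 0.010733024199719512 F rad/tan/z -0.13012924184155242 -0.04659777550540792 -0.29351928321526677 w 0.05632304007504268 0.0
[0.6742 0.0522 0.0587]
0 -1 [317.3019 407.6777]
0 1 [202.6756 343.2718]
0.0375 -1 [309.9018 326.7294]
0.0375 1 [193.2097 262.9575]
```

View pics/c3.png

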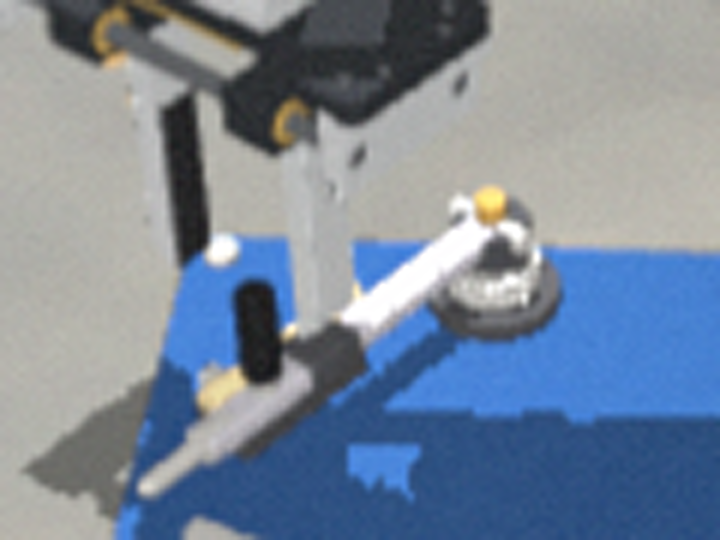

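Request:
step_arm --plan '[[[0,0,0.05,0,0,0],[0,0,0.1,0,0,0],[0,0,0.15,0,0,0],[0,0,0.2,0,0,0],[0,0,0.2,0,0,0]]]'

```text
time_s: 7.32
ee_pos: [0.6741, 0.0522, 0.0526]
eef_rot: [-3.141, 0.0, 0.954]
force: [-0.1, -0.6, 0.2]
grip_width: 0.0565
grip_force: 0.0
```

```bash
python3 - <<'E'
from h import *
where()
a=cv2.imread("pics/side0.png")[0:110,400:520];b=cv2.imread("pics/top1.png")[100:420,200:460]
cv2.imwrite("pics/c4.png",np.hstack([cv2.resize(a,(420,385)),cv2.resize(b,(313,385))]))
print(proj("side",[.1844,-.5182,.1655]))
print(proj("top",[.6754,.0507,.1277]),proj("top",[.6754,.0507,.2247]))
E
```

```text
t 7.3167 swing 0.008552762849670104 r 0.12456799239204044 h 0.004628164939561703 F rad/tan/z -0.5579196263917451 -0.28612544220684333 0.2212220324849602 w 0.056489164999635716 0.0
[454.1319 104.4819]
[310.0341 167.3541] [306.3949 148.0327]
```

View pics/c4.png

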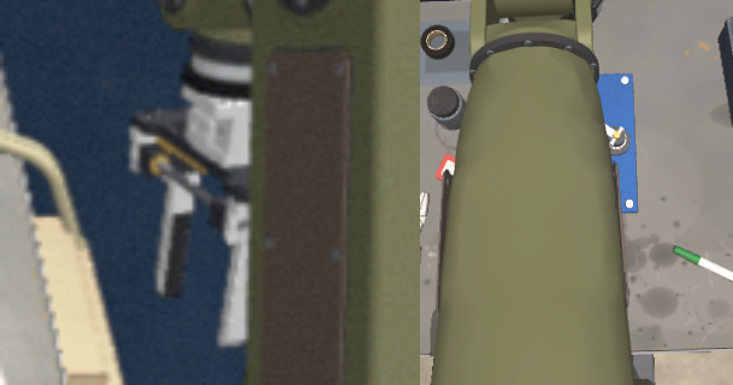

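```bash
python3 - <<'E'
from h import *
T=np.array([.1844,-.5182,.1655]);R=Ro.from_euler("xyz",[np.pi,0,.3418])
for d in([0,0,0],[0,0,.04],[0,0,.05],[.01,-.048,0],[0,-.05,0]):
    print(d,[[(proj("side",T+d+R.apply([xx,sg*k,0]))-[400,0])*3.5 for xx in(-.008,.008) for k in (.047,.0595)] for sg in(-1,1)])
print(ctrl.camera_model("side"))
E
```

```text
[0, 0, 0] [[array([226.556 , 389.8274]), array([234.2614, 396.7594]), array([208.3842, 392.2639]), array([216.0046, 399.2277])], [array([171.3934, 340.3807]), array([164.4098, 334.1432]), array([153.845, 342.599]), array([146.9421, 336.335 ])]]
[0, 0, 0.04] [[array([234.064 , 342.6514]), array([241.9427, 349.3883]), array([215.6474, 344.9756]), array([223.4388, 351.7432])], [array([177.7108, 294.6515]), array([170.5828, 288.6033]), array([159.9339, 296.7657]), array([152.8887, 290.6922])]]
[0, 0, 0.05] [[array([235.9637, 330.6449]), array([243.8866, 337.3304]), array([217.4853, 332.9395]), array([225.3203, 339.6553])], [array([179.3077, 283.0254]), array([172.1431, 277.0269]), array([161.4732, 285.1123]), array([154.3919, 279.0886])]]
[0.01, -0.048, 0] [[array([204.8568, 362.7411]), array([212.255 , 369.3317]), array([187.0568, 365.0507]), array([194.3727, 371.6704])], [array([151.845 , 315.6822]), array([145.1277, 309.7398]), array([134.649 , 317.7914]), array([128.0098, 311.8246])]]
[0, -0.05, 0] [[array([216.8971, 362.0637]), array([224.3566, 368.6456]), array([199.1576, 364.362 ]), array([206.5356, 370.9729])], [array([163.4393, 315.0634]), array([156.6645, 309.128 ]), array([146.297 , 317.1619]), array([139.5996, 311.2022])]]
{'intrinsics': array([[562.2904,   0.    , 315.4852],
       [  0.    , 562.2904, 241.8685],
       [  0.    ,   0.    ,   1.    ]]), 'k1': -0.1149812755405451, 'R': array([[-0.9983, -0.0576, -0.0085],
       [-0.0298,  0.6315, -0.7748],
       [ 0.05  , -0.7732, -0.6322]]), 't': array([0.5434, 0.0768, 1.2447])}
```

Request:
step_arm --plan '[[[0,0,0.15,0,0,0],[0,0,0.3,0,0,0],[0,0,0.45,0,0,0],[0,0,0.6,0,0,0],[0,0,0.68,0,0,0],[0,0,0.68,0,0,0]]]'

```text
time_s: 7.82
ee_pos: [0.6739, 0.0522, 0.0317]
eef_rot: [-3.141, 0.001, 0.954]
force: [-0.3, 0.9, -0.5]
grip_width: 0.0563
grip_force: 0.0
```

Request:
step_arm --plan '[[[0,0,0,0,0,0],[0,0,0,0,0,0],[0,0,0,0,0,0],[0,0,0,0,0,0],[0,0,0,0,0,0],[0,0,0,0,0,0],[0,0,0,0,0,0],[0,0,0,0,0,0]]]' --grip 0

```text
time_s: 8.48
ee_pos: [0.6743, 0.0523, 0.0327]
eef_rot: [3.142, -0.0, 0.954]
force: [-0.6, 0.9, 0.5]
grip_width: 0.0156
grip_force: 20.0
```

```bash
python3 - <<'E'
from h import *
where()
b=pose(0.0085,0)
print(np.array([rel(pose(s+.0085,0),b) for s in (.04,.08,.12,.16,.2,.24,.28,.32)]).round(2).tolist())
E
```

```text
t 8.4833 swing 0.007469599989504583 r 0.12470986743904455 h -0.015302574314410483 F rad/tan/z 0.36359666630111953 1.0385883788920216 0.45210610907386306 w 0.015593761295817476 20.00007927417755
[[-0.0, -0.17, -0.0, -0.0, 0.0, -0.38], [-0.01, -0.33, -0.0, -0.0, 0.0, -0.76], [-0.03, -0.5, -0.0, 0.0, 0.0, -1.15], [-0.05, -0.66, -0.0, 0.0, 0.0, -1.53], [-0.08, -0.83, -0.0, -0.0, 0.0, -1.91], [-0.12, -0.99, -0.0, 0.0, 0.0, -2.29], [-0.16, -1.15, -0.0, 0.0, 0.0, -2.67], [-0.21, -1.31, -0.0, 0.0, 0.0, -3.06]]
```

Request:
step_arm --plan '[[[0,-0.17,0,0,0,-0.38],[-0.01,-0.33,0,0,0,-0.76],[-0.03,-0.5,0,0,0,-1.15],[-0.05,-0.66,0,0,0,-1.53],[-0.08,-0.83,0,0,0,-1.91],[-0.12,-0.99,0,0,0,-2.29],[-0.16,-1.15,0,0,0,-2.67],[-0.21,-1.31,0,0,0,-3.06]]]' --squeeze 30

```text
time_s: 9.15
ee_pos: [0.6391, 0.0696, 0.0328]
eef_rot: [3.14, -0.0, 1.277]
force: [4.2, -1.3, -1.7]
grip_width: 0.0151
grip_force: 30.0
```

```bash
python3 -c "
from h import *
where();print(ctrl.get_obs()['eef_rot'],np.hypot(*ctrl.get_obs()['force'][:2]))"
```

```text
t 9.15 swing 0.3234680580202707 r 0.12502264705937943 h -0.015152876646531609 F rad/tan/z -0.0422899486299837 -4.443966515284315 -1.7470902034945004 w 0.01505849918485893 29.999854266643524
[ 3.1398 -0.0002  1.2766] 4.444167731839489
```

Request:
step_arm --plan '[[[0,-0.17,0,0,0,-0.38],[-0.01,-0.33,0,0,0,-0.76],[-0.03,-0.5,0,0,0,-1.15],[-0.05,-0.66,0,0,0,-1.53],[-0.08,-0.83,0,0,0,-1.91],[-0.12,-0.99,0,0,0,-2.29],[-0.16,-1.15,0,0,0,-2.67],[-0.21,-1.31,0,0,0,-3.06]]]'

```text
time_s: 9.82
ee_pos: [0.5998, 0.0752, 0.0329]
eef_rot: [3.139, 0.0, 1.597]
force: [6.8, -0.2, -1.5]
grip_width: 0.0158
grip_force: 30.0
```

Request:
step_arm --plan '[[[0,-0.17,0,0,0,-0.38],[-0.01,-0.33,0,0,0,-0.76],[-0.03,-0.5,0,0,0,-1.15],[-0.05,-0.66,0,0,0,-1.53],[-0.08,-0.83,0,0,0,-1.91],[-0.12,-0.99,0,0,0,-2.29],[-0.16,-1.15,0,0,0,-2.67],[-0.21,-1.31,0,0,0,-3.06]]]'

```text
time_s: 10.48
ee_pos: [0.5609, 0.068, 0.033]
eef_rot: [3.139, 0.001, 1.918]
force: [7.3, 0.6, -4.0]
grip_width: 0.0155
grip_force: 30.0
```

Request:
step_arm --plan '[[[0,-0.13,0,0,0,-0.29],[-0.01,-0.25,0,0,0,-0.57],[-0.01,-0.25,0,0,0,-0.57],[-0.01,-0.25,0,0,0,-0.57]]]'

```text
time_s: 10.82
ee_pos: [0.5541, 0.0654, 0.033]
eef_rot: [3.139, 0.001, 1.975]
force: [8.3, 1.8, -3.7]
grip_width: 0.0152
grip_force: 30.0
```

```bash
python3 -c "
from h import *
where();print(ctrl.get_obs()['eef_rot'])
im=shot('side','side5');print([(x['at'],x['confidence']) for q in('knob','latch_nose') for x in ctrl.place_of(q,'side')[:1]])
cv2.imwrite('pics/c5.png',cv2.resize(im[220:330,220:350],None,fx=5,fy=5,interpolation=cv2.INTER_CUBIC)[:,:,::-1])"
```

```text
t 10.8167 swing 1.016635409276429 r 0.12544252485655313 h -0.015001460150331582 F rad/tan/z -1.5899291813252319 -8.363695294065254 -3.686404965264008 w 0.015200426324816465 29.998632967472076
[3.1388 0.0006 1.9753]
[([310.3, 253.2], 0.61)]
```

View pics/c5.png

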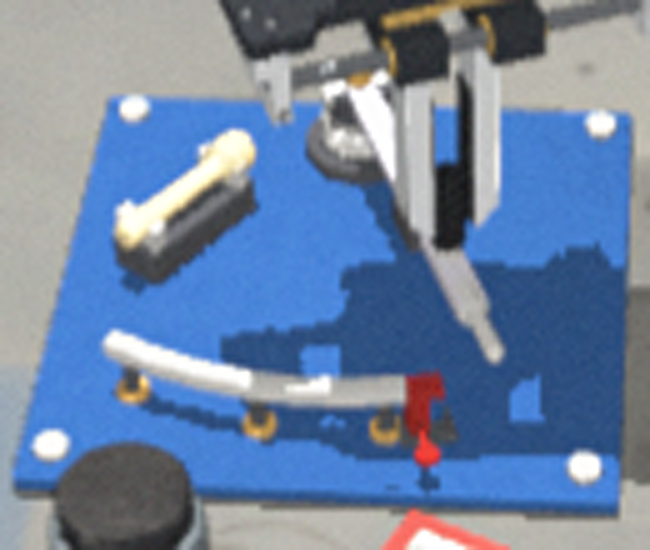

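Request:
step_arm --plan '[[[0.02,0,0.08,0,0,0],[0.03,0,0.16,0,0,0],[0.05,0,0.25,0,0,0],[0.06,0,0.33,0,0,0],[0.08,0,0.42,0,0,0],[0.09,0,0.51,0,0,0],[0.09,0,0.51,0,0,0],[0.09,0,0.51,0,0,0]]]'

```text
time_s: 11.63
ee_pos: [0.5539, 0.0685, 0.0187]
eef_rot: [3.137, 0.001, 1.976]
force: [6.5, 6.2, 5.4]
grip_width: 0.0152
grip_force: 30.0
```

```bash
python3 -c "
from h import *
where();print(ctrl.get_obs()['eef_rot'])
b=pose(1.0166,0,.1285)
print(np.array([rel(pose(1.0166-s,0,.1285),b) for s in (.015,.03,.045,.06,.075,.09,.1,.11,.12)]).round(2).tolist())
"
```

```text
t 11.6333 swing 1.0085247649463434 r 0.12837429024658786 h -0.02930127005666394 F rad/tan/z 3.282926121197065 -8.356459443018668 5.3825196244818825 w 0.015150581074251263 30.006778836250305
[3.1367 0.0009 1.9757]
[[-0.0, 0.06, 0.0, 0.0, -0.0, 0.14], [-0.0, 0.13, 0.0, 0.0, -0.0, 0.29], [-0.0, 0.19, 0.0, 0.0, -0.0, 0.43], [-0.01, 0.26, 0.0, 0.0, -0.0, 0.57], [-0.01, 0.32, 0.0, -0.0, -0.0, 0.72], [-0.02, 0.38, 0.0, -0.0, -0.0, 0.86], [-0.02, 0.43, 0.0, -0.0, -0.0, 0.95], [-0.03, 0.47, 0.0, 0.0, -0.0, 1.05], [-0.03, 0.51, 0.0, 0.0, -0.0, 1.15]]
```

Request:
step_arm --plan '[[[0.01,0.03,0,0,0,0.07],[0.02,0.06,0,0,0,0.14],[0.02,0.1,0,0,0,0.22],[0.02,0.13,0,0,0,0.29],[0.02,0.16,0,0,0,0.36],[0.02,0.19,0,0,0,0.43],[0.02,0.22,0,0,0,0.5],[0.02,0.26,0,0,0,0.57]]]'

```text
time_s: 12.3
ee_pos: [0.5612, 0.0713, 0.0188]
eef_rot: [3.136, 0.002, 1.915]
force: [7.2, 0.9, 4.4]
grip_width: 0.0149
grip_force: 30.0
```

```bash
python3 -c "
from h import *
where()"
```

```text
t 12.3 swing 0.9476738443372972 r 0.1284423338260658 h -0.029178915239618894 F rad/tan/z -1.4813518436879753 -7.119060757878035 4.354123264380222 w 0.014940873354745718 30.00563532114029
```

Request:
step_arm --plan '[[[0,0.03,0,0,0,0.07],[0,0.06,0,0,0,0.14],[0,0.1,0,0,0,0.22],[0,0.13,0,0,0,0.29],[0,0.13,0,0,0,0.29]]]'

```text
time_s: 12.72
ee_pos: [0.5649, 0.0725, 0.0188]
eef_rot: [3.136, 0.002, 1.885]
force: [6.2, -0.3, 4.3]
grip_width: 0.0152
grip_force: 30.0
```

Request:
step_arm --plan '[[[0,0.02,0,0,0,0.05],[0,0.04,0,0,0,0.09],[0,0.06,0,0,0,0.14],[0,0.06,0,0,0,0.14]]]'

```text
time_s: 13.05
ee_pos: [0.5666, 0.073, 0.0188]
eef_rot: [3.136, 0.002, 1.87]
force: [8.0, -1.0, 4.1]
grip_width: 0.0153
grip_force: 30.0
```

```bash
python3 -c "
from h import *
where()"
```

```text
t 13.05 swing 0.903571360083752 r 0.12842522912042084 h -0.02921378545750942 F rad/tan/z -3.222415613123589 -7.428862922658746 4.109000802947852 w 0.015326217132453602 30.005677342414856
```

Request:
step_arm --plan '[[[-0.02,0,0,0,0,0],[-0.02,0.02,0,0,0,0.05],[-0.02,0.03,0,0,0,0.07],[-0.02,0.03,0,0,0,0.07]]]'

```text
time_s: 13.38
ee_pos: [0.5675, 0.0732, 0.0188]
eef_rot: [3.136, 0.001, 1.863]
force: [7.2, 3.3, 3.7]
grip_width: 0.0152
grip_force: 30.0
```

```bash
python3 -c "
from h import *
where()"
```

```text
t 13.3833 swing 0.8966454195016296 r 0.12833891990599364 h -0.029191394732903726 F rad/tan/z 1.1505040500833164 -7.865183433893203 3.6774185110450053 w 0.015246515320880026 30.006514191627502
```

Request:
step_arm --plan '[[[0,0.01,0,0,0,0.02],[0,0.02,0,0,0,0.05],[0,0.03,0,0,0,0.07],[0,0.03,0,0,0,0.07]]]'

```text
time_s: 13.72
ee_pos: [0.5683, 0.0735, 0.0188]
eef_rot: [3.136, 0.001, 1.856]
force: [6.8, 2.5, 4.0]
grip_width: 0.0153
grip_force: 30.0
```

```bash
python3 -c "
from h import *
where()"
```

```text
t 13.7167 swing 0.8898330492117572 r 0.1283681974850606 h -0.02919473901604014 F rad/tan/z 0.5678711548007969 -7.179591548283787 3.998209686028024 w 0.015293193157039323 30.006488263607025
```

Request:
step_arm --plan '[[[0,0.01,0,0,0,0.02],[0,0.02,0,0,0,0.05],[0,0.03,0,0,0,0.07],[0,0.03,0,0,0,0.07]]]'

```text
time_s: 14.05
ee_pos: [0.5692, 0.0737, 0.0188]
eef_rot: [3.136, 0.001, 1.849]
force: [6.9, 1.1, 5.0]
grip_width: 0.0155
grip_force: 30.0
```

```bash
python3 -c "
from h import *
where()"
```

```text
t 14.05 swing 0.8826752065318999 r 0.1283712611768192 h -0.029190765361701274 F rad/tan/z -0.785015876343208 -6.9145800352782425 4.999017319056243 w 0.015506931982501413 30.006444454193115
```

Request:
step_arm --plan '[[[-0.01,0.01,0,0,0,0.02],[-0.01,0.02,0,0,0,0.05],[-0.01,0.03,0,0,0,0.07],[-0.01,0.03,0,0,0,0.07]]]'

```text
time_s: 14.38
ee_pos: [0.5701, 0.0739, 0.0188]
eef_rot: [3.136, 0.001, 1.841]
force: [8.1, 4.8, 5.2]
grip_width: 0.0152
grip_force: 30.0
```

```bash
python3 -c "
from h import *
where()"
```

```text
t 14.3833 swing 0.8753904384641591 r 0.12833295673425849 h -0.02915004960566564 F rad/tan/z 2.539354788302909 -9.102017384621599 5.154648264417392 w 0.015191633584699195 30.00684142112732
```

Request:
step_arm --plan '[[[0,0.01,0,0,0,0.02],[0,0.02,0,0,0,0.05],[0,0.03,0,0,0,0.07],[0,0.03,0,0,0,0.07]]]'

```text
time_s: 14.72
ee_pos: [0.5706, 0.0741, 0.0188]
eef_rot: [3.137, 0.0, 1.834]
force: [5.2, 4.0, 7.0]
grip_width: 0.0152
grip_force: 30.0
```

```bash
python3 -c "
from h import *
where()"
```

```text
t 14.7167 swing 0.8711846142081143 r 0.12833076661182735 h -0.029212705414563 F rad/tan/z 2.5410785354004206 -6.001375794188643 7.008503619813924 w 0.015222378889296596 30.006462335586548
```

Request:
step_arm --plan '[[[0,0.01,0,0,0,0.02],[0,0.02,0,0,0,0.02],[0,0.02,0,0,0,0.02]]]'

```text
time_s: 14.97
ee_pos: [0.5707, 0.0741, 0.0187]
eef_rot: [3.138, 0.0, 1.832]
force: [1.7, 2.8, 7.1]
grip_width: 0.0153
grip_force: 30.0
```

```bash
python3 -c "
from h import *
where()"
```

```text
t 14.9667 swing 0.8703983527181918 r 0.12834954884706892 h -0.029321053383541684 F rad/tan/z 2.292601346733012 -2.3070430580709673 7.10697668315405 w 0.015293595617822718 30.00563621520996
```

Request:
step_arm --plan '[[[0,0.01,0,0,0,0.0],[0,0.02,0,0,0,0.0],[0,0.02,0,0,0,0.0]]]'

```text
time_s: 15.22
ee_pos: [0.5708, 0.0742, 0.0186]
eef_rot: [3.14, 0.0, 1.832]
force: [-3.1, 2.4, 9.8]
grip_width: 0.0154
grip_force: 30.0
```

```bash
python3 -c "
from h import *
where()"
```

```text
t 15.2167 swing 0.8697420741933113 r 0.1284305855789923 h -0.02940026641840058 F rad/tan/z 3.103109562383938 2.3650328898930844 9.775504510446394 w 0.015356320899626024 30.00618427991867
```

Request:
step_arm --plan '[[[0,-0.01,-0.01,0,0,0],[0,-0.01,-0.02,0,0,0],[-0.01,-0.01,-0.03,0,0,0],[-0.01,-0.01,-0.04,0,0,0],[-0.01,-0.01,-0.04,0,0,0]]]'

```text
time_s: 15.63
ee_pos: [0.5706, 0.074, 0.0191]
eef_rot: [3.14, -0.0, 1.832]
force: [2.2, 5.1, 4.9]
grip_width: 0.0153
grip_force: 30.0
```

```bash
python3 -c "
from h import *
where()"
```

```text
t 15.6333 swing 0.8714932350911451 r 0.12828152239506016 h -0.02885026650708364 F rad/tan/z 4.353758473115336 -3.444521073700429 4.865581269611726 w 0.015274667585613246 30.000863671302795
```

Request:
step_arm --plan '[[[0,0.01,-0.01,0,0,0],[0,0.01,-0.02,0,0,0],[0,0.01,-0.03,0,0,0],[0,0.01,-0.03,0,0,0]]]'

```text
time_s: 15.97
ee_pos: [0.5706, 0.0739, 0.0198]
eef_rot: [3.14, -0.0, 1.832]
force: [2.6, 3.6, 4.0]
grip_width: 0.0153
grip_force: 30.0
```

```bash
python3 -c "
from h import *
where()"
```

```text
t 15.9667 swing 0.8719667773599156 r 0.1281499478280737 h -0.028244331702077054 F rad/tan/z 2.851861280922507 -3.460705464401109 3.9513523583417394 w 0.015290076747784756 30.000266432762146
```

Request:
step_arm --plan '[[[0,0.005,-0.01,0,0,0],[-0.005,0.01,-0.02,0,0,0],[-0.005,0.015,-0.03,0,0,0],[-0.005,0.015,-0.03,0,0,0]]]'

```text
time_s: 16.3
ee_pos: [0.5706, 0.0737, 0.0203]
eef_rot: [-3.142, -0.0, 1.832]
force: [2.3, 5.1, 2.8]
grip_width: 0.0155
grip_force: 30.0
```

```bash
python3 -c "
from h import *
where()"
```

```text
t 16.3 swing 0.8722832883782909 r 0.12800791430681427 h -0.027681417152095933 F rad/tan/z 4.322194843855406 -3.5301268433779427 2.826895618219752 w 0.01545358972301667 30.0005105137825
```

Request:
step_arm --plan '[[[0.003,0.005,-0.01,0,0,0],[0.005,0.01,-0.02,0,0,0],[0.005,0.015,-0.02,0,0,0],[0.005,0.015,-0.02,0,0,0]]]'

```text
time_s: 16.63
ee_pos: [0.5706, 0.0737, 0.0206]
eef_rot: [-3.141, -0.0, 1.832]
force: [0.3, 2.9, -1.5]
grip_width: 0.0153
grip_force: 30.0
```

```bash
python3 -c "
from h import *
where()"
```

```text
t 16.6333 swing 0.8718756590302215 r 0.12799168444651993 h -0.027393716693953414 F rad/tan/z 2.7270344046288986 -1.0108356477232177 -1.5042478927523328 w 0.015334757508065037 30.00014841556549
```

Request:
step_arm --plan '[[[0.003,0.003,0.005,0,0,0],[0.005,0.004,0.01,0,0,0],[0.005,0.004,0.01,0,0,0],[0.005,0.004,0.01,0,0,0]]]'

```text
time_s: 16.97
ee_pos: [0.5707, 0.0738, 0.0205]
eef_rot: [-3.141, 0.0, 1.832]
force: [-3.2, -0.1, 0.9]
grip_width: 0.0152
grip_force: 30.0
```

```bash
python3 -c "
from h import *
where()"
```

```text
t 16.9667 swing 0.8710494262749953 r 0.12804480564531293 h -0.02748672665743216 F rad/tan/z 0.6786630747461755 3.174851385195756 0.8753790928666919 w 0.015158340983854088 30.000215470790863
```

Request:
step_arm --plan '[[[-0.003,-0.005,0,0,0,0],[-0.003,-0.01,0,0,0,0],[-0.003,-0.01,0,0,0,0],[-0.003,-0.01,0,0,0,0]]]'

```text
time_s: 17.3
ee_pos: [0.5707, 0.0738, 0.0206]
eef_rot: [-3.141, 0.0, 1.832]
force: [-2.0, 0.4, -0.6]
grip_width: 0.0151
grip_force: 30.0
```

```bash
python3 -c "
from h import *
where()"
```

```text
t 17.3 swing 0.8710074825154839 r 0.1280417458924936 h -0.02744481216588588 F rad/tan/z 0.8994798614306891 1.8281791255098943 -0.588664207012872 w 0.015144140943997034 29.99978542327881
```

Loads are near zero; soften the grip.

Request:
step_arm --plan '[[[0,0,0,0,0,0],[0,0,0,0,0,0],[0,0,0,0,0,0],[0,0,0,0,0,0]]]' --squeeze 4

```text
time_s: 17.63
ee_pos: [0.5707, 0.0738, 0.0206]
eef_rot: [-3.141, 0.0, 1.832]
force: [-1.8, -0.6, -0.5]
grip_width: 0.0158
grip_force: 4.0
```

```bash
python3 -c "
from h import *
where()"
```

```text
t 17.6333 swing 0.8708583103480783 r 0.1280288074314249 h -0.027430595921158846 F rad/tan/z -0.10297358897307018 1.9294449050863258 -0.5053974125137082 w 0.015772139010185485 3.9998340234160423
```

Request:
step_arm --plan '[[[0,0,0,0,0,0],[0,0,0,0,0,0],[0,0,0,0,0,0],[0,0,0,0,0,0],[0,0,0,0,0,0],[0,0,0,0,0,0]]]' --grip 0.5

```text
time_s: 18.13
ee_pos: [0.5709, 0.0739, 0.0207]
eef_rot: [3.141, 0.0, 1.832]
force: [0.1, 0.6, 0.7]
grip_width: 0.0466
grip_force: 0.0
```

```bash
python3 -c "
from h import *
where()
im=shot('side','side6');print([(x['at'],x['confidence']) for q in('knob','latch_nose') for x in ctrl.place_of(q,'side')[:1]])
cv2.imwrite('pics/c6.png',cv2.resize(im[220:330,220:350],None,fx=5,fy=5,interpolation=cv2.INTER_CUBIC)[:,:,::-1])"
```

```text
t 18.1333 swing 0.8695325209016647 r 0.12806783331273192 h -0.027298667001579652 F rad/tan/z 0.5347145482875245 -0.2747135066859023 0.6863456926632773 w 0.0465867874824567 0.0
[([300.2, 260.2], 0.91), ([251.0, 347.0], 0.4)]
```

View pics/c6.png

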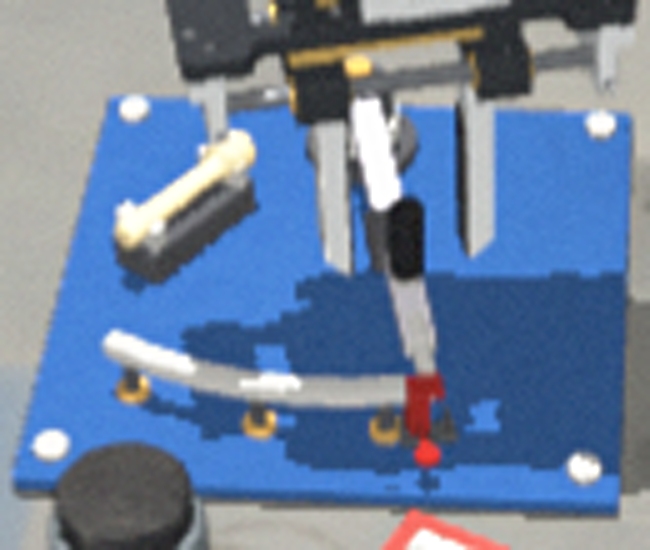

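The picture shows the arm cocked. The pin is under the red catch at about (425,380), the knob stands free at (405,238), and the fingers are clear on both sides. Next I lift straight up.

Request:
step_arm --plan '[[[0,0,-0.3,0,0,0],[0,0,-0.8,0,0,0],[0,0,-1.5,0,0,0],[0,0,-2.3,0,0,0],[0,0,-3.2,0,0,0],[0,0,-4,0,0,0],[0,0,-4,0,0,0],[0,0,-4,0,0,0]]]'

```text
time_s: 18.95
ee_pos: [0.5714, 0.0739, 0.1423]
eef_rot: [3.139, 0.001, 1.832]
force: [-0.5, 0.4, -0.3]
grip_width: 0.047
grip_force: 0.0
```

```bash
python3 -c "
from h import *
where()
shot('side','side7');k=ctrl.place_of('knob','side')[:1];print(k)
if k and abs(k[0]['at'][0]-300)<5 and abs(k[0]['at'][1]-260)<6: print(ctrl.hand_in())"
```

```text
t 18.95 swing 0.8657589669400716 r 0.12798677224710922 h 0.09431117038181182 F rad/tan/z 0.5020122691103213 0.42024696180069976 -0.2785806282233888 w 0.04696849586767258 0.0
[{'at': [300.0, 261.7], 'confidence': 0.78}]
the job is handed in; nothing more can be done
None
```

The tester is cocked and handed in: the pin is hooked under the catch at about 0.86 rad and stayed there after I let go and lifted the gripper clear. The jar, red box and marker were not touched, and no verdict was returned.

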